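# Open the fume damper beside the soldering iron and start the fan

### The job

Get fume extraction going for the soldering iron. Of the two blue intake boxes, find the one standing next to the iron in its holder and turn its black knob clockwise, about 75 degrees, past the detent until it clicks open; leave the other box's knob closed. Only then flip the red toggle switch all the way over, away from the robot, to start the fan, without shifting or tipping the iron stand, parts bin, brass cup or heat sink.

Things in the scene. Friction and masses are not known exactly. Their poses are not given: they have to be found in the camera images.
- intake_a: blue fume intake box fixed to the cart on the robot's left (+y), 120 (x) x 110 (y) x 50 mm high, dark slots on its front face (own -x); a 40 mm pipe leaves its back, 68 mm along own +x, and turns down. Origin: centre of its underside, z up; the knob axis rises through it
- knob_a (a joint): damper knob of this box, rad: 0 = closed (grip bar along the box's x axis), 1.3 = fully open, growing clockwise seen from above. A sprung detent resists with up to about 0.15 N m before half way (0.65); past it the knob clicks over to open by itself.
- knob_a_grip (a point): on the vertical knob axis, 87 mm above the cart. Black grip bar 46 mm long, 14 mm wide, from 62 to 94 mm above the cart, a white mark at one end of its top, on a disc of 48 mm diameter whose top is 64 mm above the cart. The point turns with the knob: its x axis runs along the bar
- intake_b: blue fume intake box fixed to the cart on the robot's right (-y), 120 (x) x 110 (y) x 50 mm high, dark slots on its front face (own -x); a 40 mm pipe leaves its back, 68 mm along own +x, and turns down. Origin: centre of its underside, z up; the knob axis rises through it
- knob_b (a joint): damper knob of this box, rad: 0 = closed (grip bar along the box's x axis), 1.3 = fully open, growing clockwise seen from above. A sprung detent resists with up to about 0.15 N m before half way (0.65); past it the knob clicks over to open by itself.
- knob_b_grip (a point): on the vertical knob axis, 87 mm above the cart. Black grip bar 46 mm long, 14 mm wide, from 62 to 94 mm above the cart, a white mark at one end of its top, on a disc of 48 mm diameter whose top is 64 mm above the cart. The point turns with the knob: its x axis runs along the bar
- fan (a joint): red toggle switch of the fume fan, rad: 0 = off, leaning to own -x (towards the robot), 1.0 = on, leaning as far to own +x. Sprung over centre: snaps home once well past the middle (over 0.75)
- fan_tip (a point): centre of the red ball (26 mm diameter) at the end of the toggle lever, about 110 mm above the cart when off or on, 117 mm when upright; the 10 mm steel lever turns about a pivot 60 mm below it in the lever's direction
- fan_box: yellow switch box fixed to the cart, 100 (x) x 80 (y) x 35 mm high, with a grey 70 x 50 x 25 mm block on top that carries the toggle lever. Lever pivot: 57 mm above this box's origin, along own y. Origin: centre of the underside, z up; own +x is the on direction
- iron_stand: black soldering iron resting in a coiled chrome holder on a dark steel base 130 (x) x 80 (y) x 14 mm; the handle rises towards own -x and ends about 110 mm out and 145 mm up. Loose, 0.8 kg. Stands 130 to 330 mm outward of one intake box, over 550 mm from the other. Origin: centre of the base's underside
- parts_bin: clear acrylic open parts bin with small components, 120 x 85 x 50 mm, loose, beside the intake box that the iron is not at. Origin: centre of its underside
- tip_cup: brass tip-cleaning cup, 72 mm diameter, 50 mm high, loose. Origin: centre of its underside
- heat_sink: copper finned heat sink, 60 x 60 x 33 mm, loose. Origin: centre of its underside
There are look-alikes about, which are no part of the job. Leave any pink or purple look-alike of the intake_b alone. Leave any turquoise look-alike of the intake_a alone.

How it is judged (in metres and radians):
On the way, in this order (a step that is already met when the one before it is completed fails the run):
1. the knob of the intake box beside the iron is past its detent (over 1.0 rad) with the other knob closed (under 0.3 rad) and the fan still off (under 0.3 rad) (((horizontal distance between iron_stand and intake_a below 0.42 m and value of joint knob_a above 1 rad and value of joint each of knob_b, fan below 0.3 rad) or (horizontal distance between iron_stand and intake_b below 0.42 m and value of joint knob_b above 1 rad and value of joint each of knob_a, fan below 0.3 rad))), for 0.2 s.
2. the fan toggle is over to on (over 0.75 rad) (value of joint fan above 0.75 rad), for 0.2 s.
At the end, for the whole second after the job is handed in: the knob of the intake box beside the iron reads over 1.0 rad, the other knob under 0.3 rad, and the fan toggle over 0.75 rad (((horizontal distance between iron_stand and intake_a below 0.42 m and value of joint knob_a above 1 rad and value of joint knob_b below 0.3 rad and value of joint fan above 0.75 rad) or (horizontal distance between iron_stand and intake_b below 0.42 m and value of joint knob_b above 1 rad and value of joint knob_a below 0.3 rad and value of joint fan above 0.75 rad))); the robot touches nothing.
It fails at once if the soldering iron stand is shifted over 30 mm or tilted over 0.3 rad (distance of iron_stand from where it was at the start of the episode above 0.03 m or angle between iron_stand's own z axis and vertical above 0.3 rad).
It fails at once if the clear parts bin is shifted over 30 mm or tilted over 0.3 rad (distance of parts_bin from where it was at the start of the episode above 0.03 m or angle between parts_bin's own z axis and vertical above 0.3 rad).
It fails at once if the brass cup is shifted over 30 mm or tilted over 0.3 rad (distance of tip_cup from where it was at the start of the episode above 0.03 m or angle between tip_cup's own z axis and vertical above 0.3 rad).
It fails at once if the heat sink is shifted over 30 mm or tilted over 0.3 rad (distance of heat_sink from where it was at the start of the episode above 0.03 m or angle between heat_sink's own z axis and vertical above 0.3 rad).
It also fails if it takes over 42 s, if anything falls off the work surface, if the arm or the gripper's body presses on something with over 40 N, if the wrist force passes 120 N, or if a joint passes its speed limit or range.

### The arm

A 6-joint arm with a two-finger parallel gripper is mounted at the origin on the work surface. World frame = base frame: x ahead of the robot, y to its left, z up, the work surface at z = 0. Lengths are in mm, angles in rad, forces in N, time in s.
With the tool pointing down it reaches from about 300 to 850 mm from the base axis. Payload 5.4 kg.
Tool frame: the origin (TCP) lies on the centre line of the jaws, within the pads' length; the fingertips stand 17 mm ahead of it and the grasp point (between the pads) lies 2 mm behind it (manip.tcp_to_tips is the distance from the TCP to the fingertips, in mm); z points along the fingers, y is the line along which they close (so a half turn about z gives the same grasp; the last joint's range is limited). The gripper opens to 85 mm and grips with 20 to 120 N. Pads are 22 mm wide; open, the fingers measure 114 mm over their backs; the gripper's body (76 mm by 85 mm) begins 54 mm behind the grasp point. The pads swing forward as they close: fully open they stand 13 mm farther back than shut.
Start: joints at [-1.367, 0.158, 1.597, -0, 1.386, -0.21], TCP at [231.178, -526.463, 248.299] pointing down, gripper open.
Joint ranges: [-2.91, 2.91], [-0.94, 2.29], [0.18, 2.7], [-1.29, 4.43], [0.17, 2.64], [-3, 3]. Speed limits (rad/s): [2.57, 2.57, 3.14, 3.14, 3.14, 3.14].

### API

Orientations are given as [roll, pitch, yaw] about the fixed x, y, z axes, in that order (R = Rz(yaw) Ry(pitch) Rx(roll)).
In Python, from workcell import manip gives the robot as it stands. Calls block until the motion is done:
- manip.move_pose(position, orientation): joint-space move of the TCP to a pose.
- manip.move_straight(position, feed=150, attitude=None, max_force=None): straight line of the TCP; attitude=None keeps the orientation; feed is the mean speed in mm/s. With max_force (N) it stops when the force on the tool has changed by that much, and returns True; else False.
- manip.goto_joints(angles): joint-space move.
- manip.grip(opening, newtons=None): opening from 0.0 (shut) to 1.0 (fully open); newtons is the grip in N (None keeps the last); returns when the fingers have stopped.
- manip.hold(seconds).
- manip.ik(position, orientation): joint angles nearest the present ones, or None.
- manip.read_camera(name): name is "scene" or "top"; returns (picture, depth): 384x512x3 uint8, blue, green, red; 384x512 float32, mm along the optical axis (not along the pixel's ray), 0 where there is no reading.
- manip.camera_model(name): a dict with "K" (3x3 intrinsics, pixels), "rvec" (rotation vector, rad) and "tvec" (3), from world to camera coordinates, as OpenCV has them. Camera axes: x right, y down, z forward; pixel columns grow to the right and rows downward; lengths in mm; the calibration is good to about 2 mm. A picture is of the moment at which its call begins. camera_model takes no time and is no camera call.
A pose or a line that the arm cannot do raises manip.Unreachable and nothing moves.
- manip.finish_job(): hands the job in; it is judged then, once.
Readings, each from a call of its own:
- manip.get_time_s(): time.
- manip.get_joint_positions(): joint angles.
- manip.get_qd(): joint speeds.
- manip.get_tau(): joint torques, N m.
- manip.get_tool_pos(): TCP position.
- manip.get_eef_rot(): TCP orientation.
- manip.get_force(): force on the tool from outside, world axes, zero at the start.
- manip.get_ft_torque(): the same for the moment, N m.
- manip.get_finger_gap(): opening from 0.0 (shut) to 1.0 (fully open).
- manip.get_gripper_force(): force on a finger pad.
Only numpy, scipy, OpenCV 4.12 (cv2) and the standard library are available. Lean on these libraries where they do the work, as an engineer would, in place of code of your own. Each camera call takes 0.05 s, during which the arm holds its last target. There are 200 camera calls.

## Working session

There is one attempt and no reset: what is moved stays moved. The work goes in short steps, each a Python script; the robot and the scene stay as the last script left them, time stands still between calls to the robot, and variables do not carry over. Pictures are saved under pics/ and viewed, at most 10 in all, crops included, and the job is handed in when it is done.

```bash
mkdir -p pics
cat > h.py <<'E'
import numpy as np, cv2
from workcell import manip
def world(name,depth,u,v):
    m=manip.camera_model(name);K=np.array(m["K"]);R=cv2.Rodrigues(np.array(m["rvec"],float))[0];t=np.array(m["tvec"],float).ravel()
    z=depth[int(round(v)),int(round(u))]
    return R.T@(z*np.linalg.inv(K)@[u,v,1]-t)
E
python3 - <<'E'
from h import *
for n in("scene","top"):
    p,d=manip.read_camera(n);np.savez(f"{n}0.npz",p=p,d=d)
    cv2.imwrite(f"pics/{n}0.png",cv2.resize(p,(796,597)))
    m=manip.camera_model(n);R=cv2.Rodrigues(np.array(m["rvec"],float))[0];print(n,-R.T@np.array(m["tvec"]).ravel())
print(manip.get_time_s())
E
```

```text
scene [ 991.33287056 -805.38424548 1112.07577442]
top [ 465.24512061   -8.50294447 1510.60849356]
0.1
```

View pics/scene0.png

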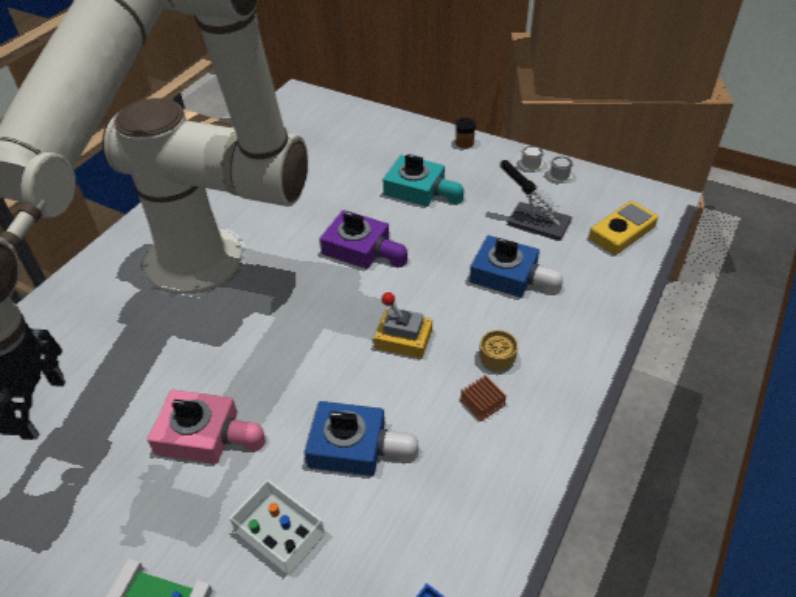

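View pics/top0.png

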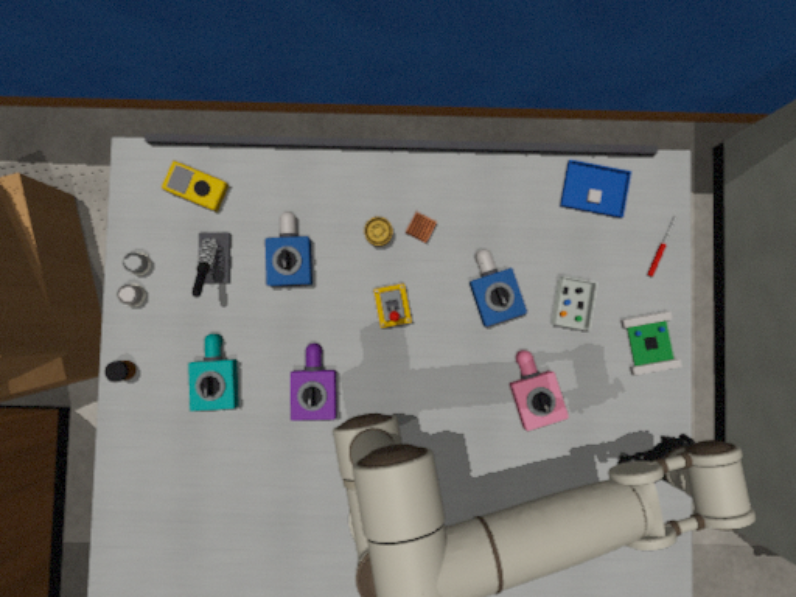

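The top view shows blue boxes at (289,260), which is intake_a on the +y side, and at (498,296), which is intake_b beside the parts bin. Turquoise (213,385), purple (313,393) and pink (540,400) are look-alikes. The iron at (212,262) stands next to the blue box at (289,260), so intake_a is the target. The fan toggle is at (393,305), the cup at (378,232) and the heat sink at (421,227). I'll confirm this in an enlarged crop and measure.

Run:
```python
from h import *
z=np.load("top0.npz");p,d=z["p"],z["d"]
# crop cols 120..280, rows 130..220 in native px
c=p[125:225,118:278];cv2.imwrite("pics/crop.png",cv2.resize(c,None,fx=5,fy=5,interpolation=cv2.INTER_CUBIC))
m=manip.camera_model("top");K=np.array(m["K"]);R=cv2.Rodrigues(np.array(m["rvec"],float))[0];t=np.array(m["tvec"],float).ravel()
v,u=np.mgrid[0:384,0:512]
P=(np.stack([u,v,np.ones_like(u)],-1)@np.linalg.inv(K).T*d[...,None]-t)@R
hsv=cv2.cvtColor(p,cv2.COLOR_BGR2HSV).astype(int);H,S,V=hsv[...,0],hsv[...,1],hsv[...,2]
def rep(n,mask):
    q=P[mask]; print(n,len(q),np.median(q,0).round(1),q.mean(0).round(1),q.min(0).round(),q.max(0).round())
    return q
def win(u0,u1,v0,v1): return (u>=u0)&(u<=u1)&(v>=v0)&(v<=v1)&(d>0)
A=win(165,205,145,190)
q=rep("A top",A&(P[...,2]>40)&(P[...,2]<58)&(S>120));print(cv2.minAreaRect(q[:,:2].astype(np.float32)))
q=rep("A disc",A&(P[...,2]>58)&(P[...,2]<72))
q=rep("A bar",A&(P[...,2]>80));print(cv2.minAreaRect(q[:,:2].astype(np.float32)))
F=win(235,268,178,215)
q=rep("F box",F&(P[...,2]>25)&(P[...,2]<45)&(H>15)&(H<35)&(S>120));print(cv2.minAreaRect(q[:,:2].astype(np.float32)))
rep("F grey",F&(P[...,2]>50)&(P[...,2]<68))
rep("ball",F&((H<8)|(H>172))&(S>150)&(P[...,2]>80))
rep("iron",win(120,150,145,195)&(P[...,2]>8))
rep("ironhi",win(120,150,145,195)&(P[...,2]>80))
rep("cup",win(230,255,135,162)&(P[...,2]>35)); rep("sink",win(258,285,133,160)&(P[...,2]>20))
print(P[150:182:4,185].round(), P[164,165:206:4].round())
```

```text
A top 581 [626.5 263.4  48. ] [629.  267.3  48.1] [569. 211.  40.] [691. 326.  57.]
((630.2667236328125, 270.2010498046875), (120.68693542480469, 110.28274536132812), 4.127293109893799)
A disc 81 [626.6 262.2  61.8] [626.2 266.4  62.1] [585. 237.  58.] [658. 301.  70.]
A bar 54 [626.8 269.2  90.7] [627.7 269.6  90.8] [608. 262.  82.] [649. 277.  99.]
((628.4765625, 269.83447265625), (41.72132110595703, 14.996221542358398), 2.4669501781463623)
F box 257 [523.8   7.   33.2] [524.4   7.8  33.4] [472. -38.  26.] [578.  53.  43.]
((525.8287353515625, 8.856609344482422), (99.08006286621094, 79.010009765625), 12.456860542297363)
F grey 185 [532.9  10.3  58. ] [529.8   9.3  59. ] [488. -22.  50.] [560.  37.  68.]
ball 31 [498.    4.4 118.2] [499.    3.4 117.3] [490.  -7.  92.] [510.  12. 124.]
iron 692 [627.3 456.1  15.6] [626.2 457.   45.4] [530. 421.   8.] [700. 525. 145.]
ironhi 179 [582.5 459.4 112.5] [581.9 460.1 113.3] [530. 446.  81.] [642. 479. 145.]
cup 171 [711.4  48.6  40.5] [710.5  47.6  41.3] [676.  14.  35.] [746.  80.  53.]
sink 83 [725.  -63.   31.1] [725.6 -60.8  30.5] [689. -95.  20.] [764. -25.  40.]
[[698. 272.  46.]
 [681. 270.  54.]
 [667. 271.  45.]
 [647. 265.  76.]
 [632. 263.  82.]
 [616. 263.  82.]
 [604. 267.  56.]
 [589. 267.  55.]] [[ 647.  358.    3.]
 [ 648.  343.   -0.]
 [ 642.  316.   50.]
 [ 642.  299.   56.]
 [ 637.  276.   93.]
 [ 641.  267.   66.]
 [ 642.  252.   62.]
 [ 643.  238.   58.]
 [ 465.   -9. 1511.]
 [ 651.  217.   -6.]
 [ 652.  201.   -5.]]
```

View pics/crop.png

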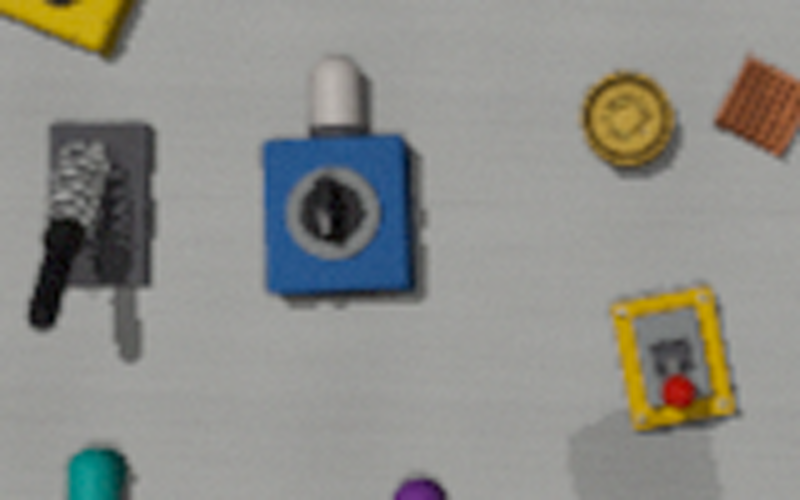

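The crop confirms it: the iron is on the left, intake_a is blue with its knob at crop (333,212), and the toggle ball is at crop (678,392). Heights (91 bar, 118 ball) and sizes (120x110, 99x79) match the spec. Knob axis ≈ (629.5, 269.5), box yaw ≈ 3°, fan box (526, 9) with yaw 12.5°.

Run:
```python
from h import *
r=np.radians; X,Y=629,269.7
y0=r(3); turn=1.24
best=None
for k in(0,np.pi,-np.pi):
    q=manip.ik([X,Y,250],[np.pi,0,y0+k])
    if q is None: continue
    print(k,np.round(q,2))
    for s in(1,-1):
        pass
    if best is None or abs(q[5])<abs(best[0][5]): best=(q,y0+k)
    e=manip.ik([X,Y,88],[np.pi,0,y0+k-turn]); print(" end",None if e is None else np.round(e,2))
```

```text
0 [ 0.23  0.44  1.25 -0.    1.45  1.75]
 end [ 0.23  0.58  1.38 -0.    1.18  2.99]
3.141592653589793 [ 0.23  0.44  1.25  0.    1.45 -1.39]
 end [ 0.23  0.58  1.38  0.    1.18 -0.15]
-3.141592653589793 [ 0.23  0.44  1.25  0.    1.45 -1.39]
 end [ 0.23  0.58  1.38  0.    1.18 -0.15]
```

Run:
```python
from h import *
r=np.radians; X,Y=629,269.7; yw=r(3)+np.pi; turn=1.24
manip.move_pose([X,Y,220],[np.pi,0,yw]); manip.grip(1.0)
print(manip.get_time_s(),manip.get_force())
print("hit",manip.move_straight([X,Y,88],feed=100,max_force=15),manip.get_tool_pos())
manip.grip(0.0,60)
print("gap",manip.get_finger_gap()*85,manip.get_gripper_force(),manip.get_force())
q=np.array(manip.get_joint_positions())
for i in range(1,5):
    t=q.copy();t[5]+=turn*i/4;manip.goto_joints(list(t));print(np.round(manip.get_force(),1),np.round(manip.get_ft_torque(),2),manip.get_finger_gap()*85)
manip.grip(1.0); print("rel",manip.get_tool_pos(),manip.get_time_s())
manip.move_straight([X,Y,220],feed=200)
# move aside towards the fan approach so that the cameras see the knob
c,s=np.cos(r(12.5)),np.sin(r(12.5)); f=lambda a,z:[525.8+c*a,8.9+s*a,z]
manip.move_pose(f(-90,220),[np.pi,0,r(12.5)+np.pi]); manip.grip(0.0)
p,d=manip.read_camera("top");cv2.imwrite("pics/knob.png",cv2.resize(p[125:225,118:278],None,fx=5,fy=5,interpolation=cv2.INTER_CUBIC))
print(manip.get_time_s(),manip.get_joint_positions())
```

```text
3.4333 [-0.03985624 -0.16352599  0.18087418]
hit False [629.6467477  269.85781844  89.0158861 ]
gap 12.573708295996454 59.74933683872223 [-0.16299     9.50388561  0.33454891]
[ 1.2  5.7 -1.1] [ 0.58 -0.07  0.07] 12.827600442263718
[ 2.7  8.4 -2.8] [ 1.03 -0.29  0.07] 12.544577656397832
[ 5.7 10.6 -6.2] [ 1.49 -0.63 -0.03] 12.517178095719249
[ 9.8 13.2 -7.1] [ 1.94 -1.12 -0.12] 12.870506684102192
rel [628.86298987 272.58815973  88.5791935 ] 7.85
11.1667 [-3.01404843e-01 -1.87633698e-01  1.99599370e+00 -4.82430642e-06
  1.33321297e+00 -2.09036026e+00]
```

View pics/knob.png

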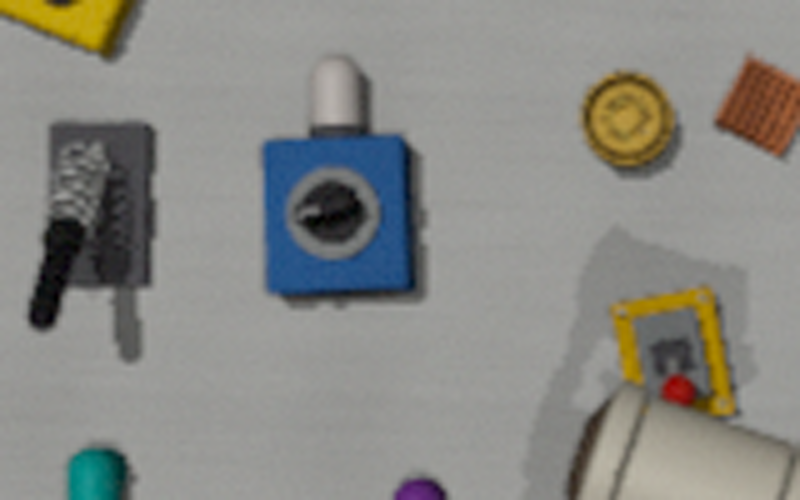

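The knob of intake_a at crop (333,212) has turned. Its white mark moved from the bottom to the left at about (310,212), roughly 75° clockwise, and nothing else moved. The toggle at (678,388) is still off. Next I'll push it.

Run:
```python
from h import *
r=np.radians
c,s=np.cos(r(12.5)),np.sin(r(12.5)); f=lambda a,z:[525.8+c*a,8.9+s*a,z]
print(manip.get_finger_gap())
print(manip.move_straight(f(-90,112),feed=150,max_force=15),manip.get_tool_pos())
print("hit",manip.move_straight(f(1,112),feed=80,max_force=30),manip.get_tool_pos(),manip.get_force())
manip.move_straight(f(-60,125),feed=150); manip.move_straight(f(-90,220),feed=200)
manip.move_pose([300,-200,300],[np.pi,0,np.pi])
p,d=manip.read_camera("top");cv2.imwrite("pics/fan.png",cv2.resize(p[80:280,100:400],None,fx=2.6,fy=2.6,interpolation=cv2.INTER_CUBIC))
hsv=cv2.cvtColor(p,cv2.COLOR_BGR2HSV)
v,u=np.where(((hsv[...,0]<8)|(hsv[...,0]>172))&(hsv[...,1]>150)&(hsv[...,2]>90))
k=(u>235)&(u<268)&(v>165)&(v<215);print(k.sum()); print(world("top",d,np.median(u[k]),np.median(v[k])))
print(manip.get_time_s(),manip.get_force())
```

```text
0.0003730299524752784
False [438.61333948 -10.76984005 112.8049295 ]
hit False [526.39966335   9.10443003 111.89628171] [-0.1401707  -0.04270187 -0.46626543]
29
[552.19964478  16.66903907 120.57704584]
15.5667 [-0.59650291 -0.19297913  0.39569057]
```

View pics/fan.png

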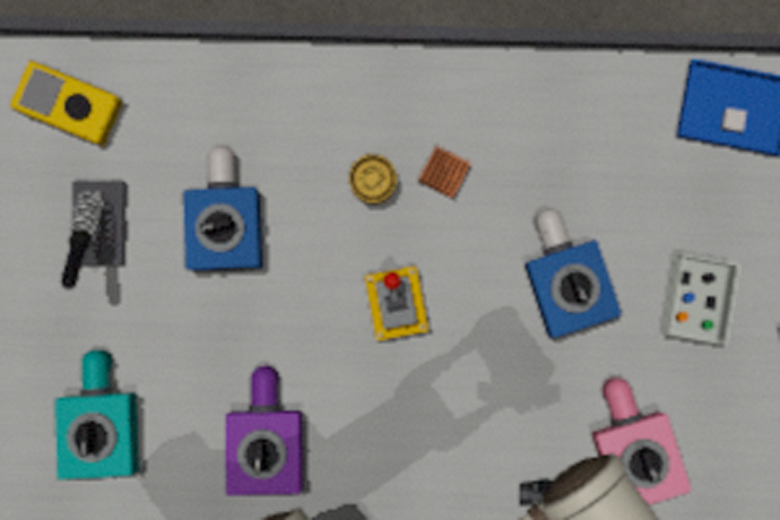

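The toggle ball at (393,281) is now on the +x side of its box, at (552,17), so the fan is fully on. Knob A at (220,228) is open, knob B at (576,290) is still closed, and the loose items haven't moved.

```bash
python3 -c "
from workcell import manip
print(manip.finish_job())"
```

```text
the job is handed in; nothing more can be done
None
```

I opened the knob on intake_a, the blue box next to the iron, and then flipped the fan toggle fully on. The last picture shows intake_b's knob closed and no loose item visibly moved; I handed the job in, but the hand-in call returned no verdict.

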